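# Fit modules in a double-door enclosure

## Task

The electrical enclosure lies on its back on the bench with its double doors shut. Swing open the right-hand leaf, then slide the flush bolt on the left-hand leaf fully back before you swing that leaf open too (never force it against the bolt), and set every switch module that stands on the bench upright astride the raised mounting rail inside, fully down on it and square to it. Leave both leaves wide open and the bolt drawn.

Things in the scene. Friction and masses are not known exactly. Their poses are not given: they have to be found in the camera images.
- enclosure: grey steel enclosure lying on its back, fixed; 210 (x) x 260 (y) x 108 mm to its end rims. Origin: centre of its underside; z up, x away from the robot (yaw up to 0.12). Floor 4 mm. Mouth, leaves open: 170 mm (x) by 254 mm (y). The shut leaves lie on top, z = 105 to 127 mm, 166 mm long in x. The bolt's strike plate stands on the far rim at x 86 to 105, y 9 to 43, up to z 127 mm
- active_leaf (a joint): angle of the right-hand (-y) leaf, rad: 0 shut, 1.8 open at its stop, leaning a little out to the robot's right. Panel 130 mm wide from the hinge, 22 mm thick, then a 4 mm tongue 30 mm wide along the free edge, which covers the other leaf's bolt. Stiff hinge (0.3 N m friction): it stays where it is left; about 5 N at the handle moves it
- active_handle (a point): middle of the right-hand leaf's handle: round bar 10 mm thick, 80 mm long along the enclosure's x, its axis 35 mm off the leaf's outer face, a post at each end; 110 mm from the hinge line. Turns with the leaf, about the enclosure's +x as it opens; axes as the enclosure's when shut
- active_hinge (a point): point on the right-hand leaf's hinge axis, beside the handle's middle and level with the leaf's underside; the axis runs along the enclosure's x. With the leaf shut the handle's middle lies 110 mm in y and 57 mm in z from it. Turns with the leaf
- passive_leaf (a joint): angle of the left-hand (+y) leaf, rad: 0 shut, 1.8 open at its stop, to the robot's left. Panel 98 mm wide from the hinge, 22 mm thick, then a step 31 mm wide and only 4 mm thick along the free edge, on which the bolt lies under the other leaf's tongue. Locked shut until the bolt is drawn. Same stiff hinge
- passive_handle (a point): middle of the left-hand leaf's handle: a bar like the other, 84 mm from its hinge line. Turns with the leaf, about the enclosure's -x as it opens
- passive_hinge (a point): point on the left-hand leaf's hinge axis, beside the handle's middle and level with the leaf's underside. With the leaf shut the handle's middle lies 84 mm in -y and 57 mm in z from it. Turns with the leaf
- bolt (a joint): travel of the flush bolt, m: 0 fully shot (7 mm steel rod, 15 mm deep in the strike plate on the far rim), 0.022 fully drawn; it is drawn towards the robot, along the enclosure's -x, and clears the plate from 0.017. About 2 N of friction: it stays where it is left
- bolt_grip (a point): middle of the top of the bolt's steel thumb tab, moves with the bolt: 10 (x) x 20 mm (y), 12 mm above the leaf's step, whose free edge is 11 mm to its -y side; the rod runs along x 14 mm to its +y side, its top 5 mm below the tab's; the leaf's raised panel begins 20 mm to +y. Free on both x sides: pinch it across its 10 mm or push it
- rail: steel mounting rail fixed to the enclosure's floor inside: bar 35 mm wide (x), 200 mm long (y), 12 mm thick, on two round posts. Origin: on the enclosure's floor below the middle of the bar; axes as the enclosure's
- rail_top (a point): centre of the rail's top face, 36 mm above the rail's origin; x across the rail, y along it. Four modules fit side by side, 46 mm apart
- module_1: loose grey switch module, 60 x 36 x 60 mm (x, y, z), about 140 g, weight low in its base. Origin: centre of its underside, z up. Feet 10 mm high at both x ends leave a groove along its y, 42 mm wide, that drops over the 35 mm rail (seated origin: 10 mm below rail_top). Base z 10 to 30 mm; on it a nose 40 (x) x 36 mm up to z 60: grip it across the 40 mm, fingertips above z 31 mm. Either way round is right. May be absent (None)
- module_2: loose grey switch module just like module_1 (60 x 36 x 60 mm, origin at the centre of its underside, grip the 40 mm nose). Starts upright on the bench to the right of the enclosure; two to four of the four are present, the absent ones read None
- module_3: loose grey switch module just like module_1 (60 x 36 x 60 mm, origin at the centre of its underside, grip the 40 mm nose). Starts upright on the bench to the right of the enclosure; two to four of the four are present, the absent ones read None
- module_4: loose grey switch module just like module_1 (60 x 36 x 60 mm, origin at the centre of its underside, grip the 40 mm nose). Starts upright on the bench to the right of the enclosure; two to four of the four are present, the absent ones read None

How it is judged:
By the outcome, as a careful person would: the job done as asked, in the order asked, and still so for the second after the job is handed in, with the robot touching nothing.
Of module_1, module_2, module_3, module_4 only 2 to 4 are there at a start; the rules pass over those that are not, and their reading is None.
At some moment in a run one of module_1, module_2, module_3, module_4 may be knocked a few centimetres aside while the robot is not near it.
It also fails if it takes over 210 s, if anything falls off the work surface, if the arm or the gripper's body presses on something with over 40 N, if the wrist force passes 120 N, or if a joint passes its speed limit or range.

## Robot

A 6-joint arm with a two-finger parallel gripper is mounted at the origin on the work surface; the furniture and walls round the work are solid. World frame = base frame: x ahead of the robot, y to its left, z up, the work surface at z = 0. Lengths are in m, angles in rad, forces in N, time in s.
With the tool pointing down it reaches from about 0.375 to 0.9 m from the base axis. Payload 3.1 kg.
Tool frame: the origin (TCP) lies between the finger pads; the fingertips stand 17 mm ahead of it and the grasp point (between the pads) lies 2 mm behind it; z points along the fingers, y is the line along which they close (so a half turn about z gives the same grasp; the last joint's range is limited). The gripper opens to 85 mm and grips with 20 to 120 N. Pads are 22 mm wide; open, the fingers measure 114 mm over their backs; the gripper's body (76 mm by 85 mm) begins 54 mm behind the grasp point. The pads swing forward as they close: fully open they stand 13 mm farther back than shut.
Start: joints at [1.081, 0.527, 1.433, -0, 1.181, -0.178], TCP at [0.191, 0.595, 0.248] pointing down, gripper open.
Joint ranges: [-3.08, 3.08], [-0.75, 2.2], [0.22, 2.44], [-1.43, 4.57], [0, 2.65], [-2.85, 2.85]. Speed limits (rad/s): [2.79, 2.79, 3.14, 3.14, 3.14, 3.14].

## Interface

Orientations are given as a unit quaternion [x, y, z, w].
In Python, from station import sense, vision, order gives the robot as it stands.
- The arm moves only by the shell command python3 -m crank 'ROWS' [OPENING] [FORCE]. ROWS is JSON, a list of rows, each an object with "dp": the shift along the world's x, y, z in units of 30 mm (1.0 is 30 mm), a list of three; "angular": the turn, a rotation vector about the world's x, y, z in degrees, a list of three. In form: [{"dp": [dx, dy, dz], "angular": [ax, ay, az]}, ...]. A call has 1 to 20 rows; each row shifts and turns the commanded pose from where the row before left it; what a row does not reach is not made up. A row lasts 1/10 s, in which the tool goes at most 50 mm and 8.59 degrees, less where a joint would pass 70% of its speed; a pose out of reach is approached as far as the arm can. A call is refused whole if a number of a shift passes 1 or a number of a turn 8.59, either way. A call with a gripper value outside its range is refused whole. OPENING is the closure, from 0 (fully open) to 1 (shut), set as the call begins (- or left out, the last holds). The fingers move at their own pace and stop on an object; FORCE is the grip in N (left out, the last holds). Time passes only in rows, so rows that do not move let the fingers close. It gives the time, the measured TCP pose, the force, the opening and the grip force at its end, in the units of the state.
- sense(): the state, without advancing time (a new reading comes with each control period).
- vision.snapshot(name): name is "scene" or "top" or "wrist"; returns a dict with "image" (480x640x3 uint8, blue, green, red), "range_z" (480x640 float32, m along the optical axis (not along the pixel's ray), 0 where there is no reading), "mtx" (3x3 intrinsics, pixels), "pose" (4x4, takes a point from camera to world coordinates); the wrist camera has in their place "mount" (4x4, takes a point from camera to tool coordinates, whose origin is the TCP and whose axes are the flange's). Camera axes: x right, y down, z forward; pixel columns grow to the right and rows downward; lengths in m; the calibration is good to about 2 mm. A picture is of the moment at which its call begins: read the wrist's pose just before it.
- order.sign_off(): hands the job in; it is judged then, once.
The state is a dict: "t": time; "q": joint angles; "qd": joint speeds; "tau": joint torques, N m; "tcp_pos": TCP position; "tool_rot": TCP orientation; "force": force on the tool from outside, world axes, zero at the start; "ft_torque": the same for the moment, N m; "finger_gap": opening from 0.0 (shut) to 1.0 (fully open); "gripper_force": force on a finger pad.
Only numpy, scipy, OpenCV 4.12 (cv2) and the standard library are available. Lean on these libraries where they do the work, as an engineer would, in place of code of your own. Each camera call takes 0.05 s, during which the arm holds its last target. There are 200 camera calls.

## Working session

There is one attempt and no reset: what is moved stays moved. The work goes in short steps, Python scripts to look and compute and a shell command to move; the robot and the scene stay as the last step left them, time stands still between calls to the robot, and variables do not carry over. Pictures are saved under pics/ and viewed, at most 14 in all, crops included, and the job is handed in when it is done.

```bash
ls; mkdir -p pics
cat > h.py <<'E'
from station import sense, vision, order
import numpy as np, cv2
from scipy.spatial.transform import Rotation as R
def snap(n):
    s=sense(); d=vision.snapshot(n)
    if n=='wrist':
        T=np.eye(4);T[:3,:3]=R.from_quat(s['tool_rot']).as_matrix();T[:3,3]=s['tcp_pos'];d['pose']=T@d['mount']
    return d
def cloud(d):
    z=d['range_z'];v,u=np.mgrid[:480,:640];K=d['mtx']
    P=np.stack([(u-K[0,2])/K[0,0]*z,(v-K[1,2])/K[1,1]*z,z],-1)
    W=P@d['pose'][:3,:3].T+d['pose'][:3,3]; W[z<=0]=np.nan
    return W
def ray(d,u,v,h):
    r=d['pose'][:3,:3]@np.linalg.solve(d['mtx'],[u,v,1]);o=d['pose'][:3,3]
    return o+r*(h-o[2])/r[2]
E
python3 - <<'E'
from h import *
for n in('scene','top'):
    d=snap(n);cv2.imwrite(f'pics/{n}0.png',d['image']);np.savez(f'{n}0.npz',**d);print(n,d['pose'].round(3).tolist(),d['mtx'].round(1).tolist())
print(sense())
E
```

```text
pics
scene [[0.834, -0.32, 0.449, -0.133], [-0.551, -0.47, 0.69, -0.83], [-0.01, -0.823, -0.568, 0.866], [0.0, 0.0, 0.0, 1.0]] [[551.6, 0.0, 322.3], [0.0, 551.6, 229.1], [0.0, 0.0, 1.0]]
top [[-0.01, -0.998, 0.057, 0.337], [-1.0, 0.01, -0.003, 0.062], [0.003, -0.057, -0.998, 1.58], [0.0, 0.0, 0.0, 1.0]] [[600.6, 0.0, 310.3], [0.0, 600.6, 238.3], [0.0, 0.0, 1.0]]
{'t': 0.1, 'q': array([ 1.08150058e+00,  5.28393732e-01,  1.43378159e+00,  5.85951030e-06,
        1.18140856e+00, -1.78458109e-01]), 'qd': array([ 6.05131181e-04, -2.91770584e-03, -2.25637428e-03,  8.62382482e-04,
        2.97161480e-05,  2.75071498e-03]), 'tau': array([-9.92421374e-04, -4.43302238e+01, -1.78584695e+01, -2.85634360e-04,
        3.91146663e-03, -1.54485033e-06]), 'tcp_pos': array([0.19081129, 0.59451316, 0.24741647]), 'tool_rot': array([ 1.54794907e-01,  9.87946125e-01, -9.39744974e-04, -3.28829911e-04]), 'force': array([-0.83706817, -0.30079257,  0.0159103 ]), 'ft_torque': array([-0.04488497, -0.01794496, -0.01249688]), 'gripper_force': 0.0, 'finger_gap': 1.0031651532626826}
```

View pics/scene0.png

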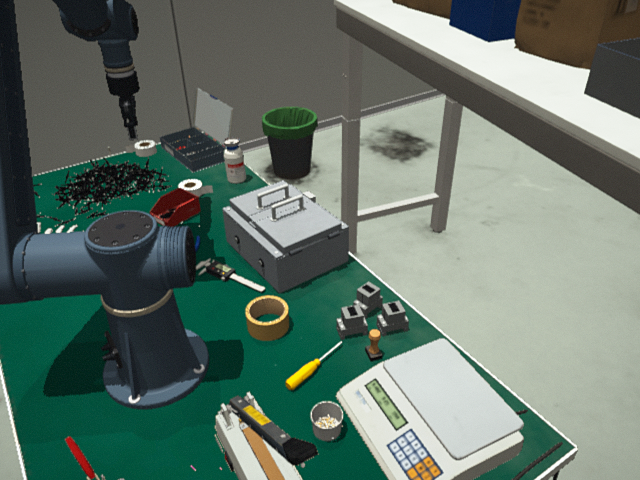

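View pics/top0.png

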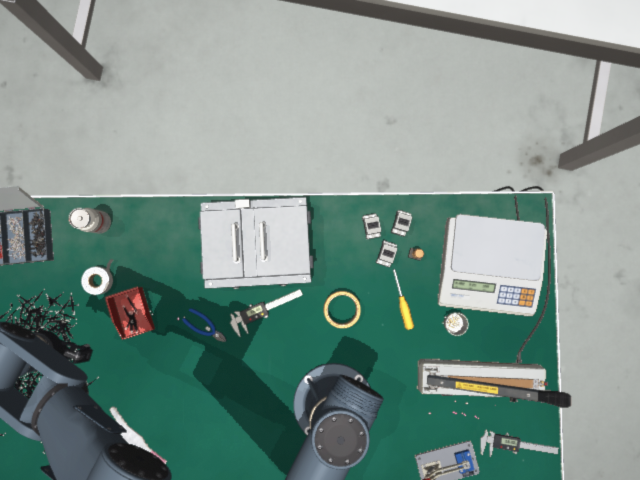

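Run:
```python
from h import *
d=dict(np.load('top0.npz'));W=cloud(d)
Z=W[...,2]
m=(Z>.085)&(Z<.135)&(W[...,0]>.3)
for lo,hi,nm in((.1,.118,'low'),(.119,.133,'leaf'),(.15,.17,'handles'),(.05,.07,'modtop'),(.02,.04,'modbase')):
    k=((Z>lo)&(Z<hi)&(W[...,0]>.25)).astype(np.uint8)
    n,l,s,c=cv2.connectedComponentsWithStats(k)
    for i in range(1,n):
        if s[i,4]>25:
            p=W[l==i];r=cv2.minAreaRect(p[:,:2].astype(np.float32))
            print(nm,s[i].tolist(),p.mean(0).round(4),[np.round(a,4).tolist() if not np.isscalar(a) else round(a,2) for a in r])
```

```text
low [0, 196, 29, 6, 89] [0.5262 0.7843 0.109 ] [[0.526, 0.7875], [0.0084, 0.0729], 3.57]
low [244, 197, 63, 12, 456] [0.5103 0.1371 0.1078] [[0.5101, 0.1431], [0.0206, 0.1526], 2.76]
low [201, 201, 35, 10, 274] [0.5037 0.2841 0.1082] [[0.5038, 0.284], [0.021, 0.0848], 2.46]
low [81, 209, 16, 22, 123] [0.4725 0.599  0.1051] [[0.4728, 0.6024], [0.0337, 0.0507], 81.12]
low [307, 211, 4, 13, 46] [0.4748 0.0606 0.1096] [[0.4738, 0.0611], [0.0074, 0.0303], 89.4]
low [310, 256, 4, 12, 39] [0.3633 0.0556 0.1085] [[0.3643, 0.0548], [0.0074, 0.027], 89.42]
low [205, 273, 106, 15, 861] [0.3181 0.1869 0.108 ] [[0.318, 0.1873], [0.0219, 0.2586], 3.23]
leaf [0, 195, 10, 5, 26] [0.5296 0.8002 0.1267] [[0.53, 0.8003], [0.0078, 0.0282], 10.84]
leaf [11, 194, 15, 4, 37] [0.5318 0.7687 0.1258] [[0.5316, 0.7681], [0.0064, 0.0349], 0.91]
leaf [200, 200, 111, 80, 6830] [0.4142 0.1918 0.1268] [[0.4237, 0.1931], [0.1876, 0.2605], 2.61]
leaf [69, 209, 21, 19, 270] [0.4749 0.6171 0.1282] [[0.4748, 0.6163], [0.0483, 0.0441], 89.25]
handles [0, 188, 25, 6, 84] [0.5403 0.7683 0.1598] [[0.5402, 0.7684], [0.0576, 
[... 1782 characters left out ...]
.07]
modbase [438, 233, 84, 73, 723] [ 0.2762 -0.3431  0.0338] [[0.3324, -0.3831], [0.2086, 0.1864], 83.76]
modbase [383, 241, 14, 7, 42] [ 0.4093 -0.1478  0.0292] [[0.4094, -0.1481], [0.0358, 0.0073], 72.24]
modbase [377, 257, 14, 10, 63] [ 0.3613 -0.1307  0.0297] [[0.3611, -0.1311], [0.0369, 0.0135], 62.23]
modbase [82, 260, 30, 35, 518] [0.3236 0.6096 0.0295] [[0.3317, 0.6107], [0.0714, 0.0879], 89.01]
modbase [139, 287, 8, 22, 49] [0.2785 0.4907 0.0294] [[0.2778, 0.4899], [0.0571, 0.0053], 17.23]
modbase [109, 298, 6, 11, 28] [0.2634 0.5695 0.0303] [[0.2642, 0.57], [0.028, 0.0032], 19.43]
modbase [526, 299, 12, 6, 31] [ 0.2551 -0.5083  0.0378] [[0.2574, -0.5076], [0.0298, 0.0127], 89.49]
```

The top view shows the shut enclosure (x 200–312, y 198–288 px) with its active handle at (262, 241) and passive handle at (235, 243). Three modules stand at (372, 226), (403, 222) and (387, 253). I estimate the enclosure centre at (0.412, 0.192) with a yaw of 2.6°. The depth heights agree with the given sizes: leaf 0.127, bar about 0.165, module tops 0.060.

```bash
python3 -m crank '[{"dp":[0.5,-0.94,0],"angular":[0,0,1.37]},{"dp":[0.5,-0.94,0],"angular":[0,0,1.37]},{"dp":[0.5,-0.94,0],"angular":[0,0,1.37]},{"dp":[0.5,-0.94,0],"angular":[0,0,1.37]},{"dp":[0.5,-0.94,0],"angular":[0,0,1.37]},{"dp":[0.5,-0.94,0],"angular":[0,0,1.37]},{"dp":[0.5,-0.94,0],"angular":[0,0,1.37]},{"dp":[0.5,-0.94,0],"angular":[0,0,1.37]},{"dp":[0.5,-0.94,0],"angular":[0,0,1.37]},{"dp":[0.5,-0.94,0],"angular":[0,0,1.37]},{"dp":[0.5,-0.94,0],"angular":[0,0,1.37]},{"dp":[0.5,-0.94,0],"angular":[0,0,1.37]},{"dp":[0.5,-0.94,0],"angular":[0,0,1.37]},{"dp":[0.5,-0.94,0],"angular":[0,0,1.37]},{"dp":[0.5,-0.94,0],"angular":[0,0,1.37]},{"dp":[0,0,0],"angular":[0,0,0]},{"dp":[0,0,0],"angular":[0,0,0]}]' 0.5 40
python3 - <<'E'
from h import *
d=snap('wrist');cv2.imwrite('pics/w1.png',d['image']);W=cloud(d);Z=W[...,2]
print(sense()['tool_rot'].round(4), d['mount'].round(3).tolist())
k=((Z>.158)&(Z<.172)).astype(np.uint8);n,l,s,c=cv2.connectedComponentsWithStats(k)
for i in range(1,n):
    if s[i,4]>100:
        p=W[l==i];print(s[i],p.mean(0).round(4),cv2.minAreaRect(p[:,:2].astype(np.float32)),np.nanmax(p[:,2]))
E
```

```text
t: 1.8
tcp_pos: [0.4159, 0.1716, 0.248]
tool_rot: [-0.023, 1.0, 0.0, -0.001]
force: [0.3, -1.0, -0.7]
finger_gap: 0.503
gripper_force: 0.0
[-2.350e-02  9.997e-01  2.000e-04 -7.000e-04] [[0.002, -0.952, -0.306, 0.079], [1.0, 0.002, -0.0, -0.0], [0.001, -0.306, 0.952, -0.126], [0.0, 0.0, 0.0, 1.0]]
[ 309  174   18  153 2622] [0.4108 0.1704 0.1661] ((0.41414159536361694, 0.1704193502664566), (0.08931881934404373, 0.009773006662726402), 3.0067970752716064) 0.1692176954651351
[ 419  174   33  153 2769] [0.4075 0.2352 0.1658] ((0.41106075048446655, 0.2361406534910202), (0.08931386470794678, 0.010470148175954819), 2.511258602142334) 0.1689763121042404
```

View pics/w1.png

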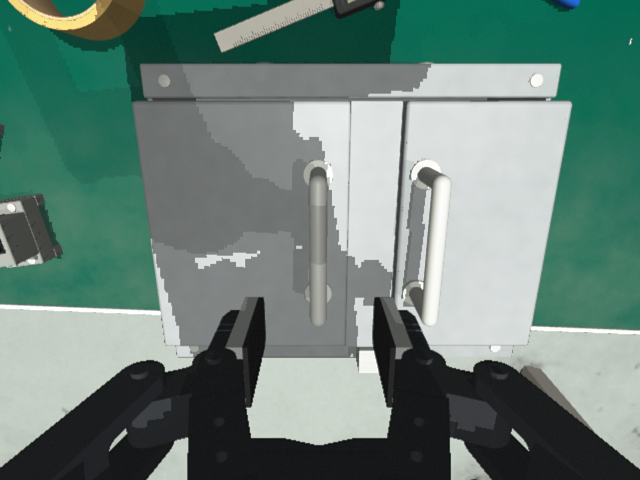

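The wrist view shows the active handle bar at px (318, 250), centred between the fingers. I'll descend and grip it.

```bash
python3 -m crank '[{"dp":[0,0,-0.58],"angular":[0,0,0]},{"dp":[0,0,-0.58],"angular":[0,0,0]},{"dp":[0,0,-0.58],"angular":[0,0,0]},{"dp":[0,0,-0.58],"angular":[0,0,0]},{"dp":[0,0,-0.58],"angular":[0,0,0]},{"dp":[0,0,0],"angular":[0,0,0]}]' 0.5 40; python3 -m crank '[{"dp":[0,0,0],"angular":[0,0,0]},{"dp":[0,0,0],"angular":[0,0,0]},{"dp":[0,0,0],"angular":[0,0,0]},{"dp":[0,0,0],"angular":[0,0,0]},{"dp":[0,0,0],"angular":[0,0,0]}]' 1 30
python3 - <<'E'
import numpy as np
# arc steps for active leaf, tool tilt half of leaf angle; TCP keeps 2mm ahead ignored
r=np.hypot(110,57);a0=np.arctan2(57,110);N=15
th=np.deg2rad(np.linspace(0,102,N+1));y=r*np.cos(a0+th);z=r*np.sin(a0+th)
ps=.047
for i in range(N): dy=y[i+1]-y[i];print(round(-dy*np.sin(ps)/30,2),round(dy*np.cos(ps)/30,2),round((z[i+1]-z[i])/30,2))
E
```

```text
t: 2.45
tcp_pos: [0.4137, 0.1729, 0.1596]
tool_rot: [-0.025, 1.0, -0.0, -0.003]
force: [-1.2, 0.3, -0.3]
finger_gap: 0.498
gripper_force: 0.0
t: 2.95
tcp_pos: [0.4164, 0.1713, 0.1621]
tool_rot: [-0.024, 1.0, -0.001, 0.001]
force: [-0.3, -4.5, 2.0]
finger_gap: 0.103
gripper_force: 29.3
0.01 -0.25 0.42
0.01 -0.3 0.39
0.02 -0.34 0.35
0.02 -0.38 0.31
0.02 -0.41 0.26
0.02 -0.44 0.21
0.02 -0.46 0.15
0.02 -0.48 0.1
0.02 -0.49 0.04
0.02 -0.49 -0.02
0.02 -0.48 -0.07
0.02 -0.47 -0.13
0.02 -0.45 -0.19
0.02 -0.43 -0.24
0.02 -0.4 -0.29
```

```bash
python3 -m crank '[{"dp":[0.01,-0.25,0.42],"angular":[3.5,0.15,0]},{"dp":[0.01,-0.3,0.39],"angular":[3.5,0.15,0]},{"dp":[0.02,-0.34,0.35],"angular":[3.5,0.15,0]},{"dp":[0.02,-0.38,0.31],"angular":[3.5,0.15,0]},{"dp":[0.02,-0.41,0.26],"angular":[3.5,0.15,0]}]'
```

```text
t: 3.45
tcp_pos: [0.4187, 0.1221, 0.2141]
tool_rot: [-0.023, 0.988, 0.154, -0.002]
force: [0.3, 1.7, -10.2]
finger_gap: 0.102
gripper_force: 29.3
```

```bash
python3 -m crank '[{"dp":[0.02,-0.44,0.21],"angular":[3.5,0.15,0]},{"dp":[0.02,-0.46,0.15],"angular":[3.5,0.15,0]},{"dp":[0.02,-0.48,0.1],"angular":[3.5,0.15,0]},{"dp":[0.02,-0.49,0.04],"angular":[3.5,0.15,0]},{"dp":[0.02,-0.49,-0.02],"angular":[3.5,0.15,0]}]'
```

```text
t: 3.95
tcp_pos: [0.4219, 0.0529, 0.2307]
tool_rot: [-0.023, 0.952, 0.306, -0.004]
force: [-0.3, 5.6, 7.7]
finger_gap: 0.103
gripper_force: 29.8
```

```bash
python3 -m crank '[{"dp":[0.02,-0.48,-0.07],"angular":[3.5,0.15,0]},{"dp":[0.02,-0.47,-0.13],"angular":[3.5,0.15,0]},{"dp":[0.02,-0.45,-0.19],"angular":[3.5,0.15,0]},{"dp":[0.02,-0.43,-0.24],"angular":[3.5,0.15,0]},{"dp":[0.02,-0.36,-0.26],"angular":[3.5,0.15,0]},{"dp":[0,0,0],"angular":[0,0,0]}]'
python3 - <<'E'
from h import *
d=snap('scene');cv2.imwrite('pics/s2.png',d['image'])
E
```

```text
t: 4.55
tcp_pos: [0.4254, -0.0185, 0.2012]
tool_rot: [-0.021, 0.896, 0.443, -0.007]
force: [-4.7, -13.5, 11.4]
finger_gap: 0.101
gripper_force: 31.8
```

View pics/s2.png

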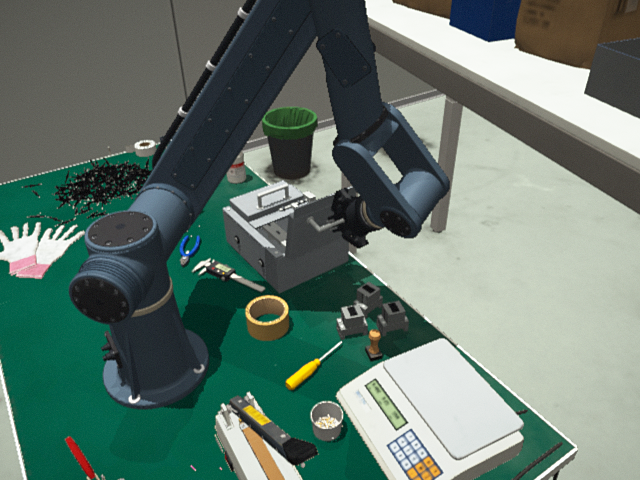

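The scene view shows the right leaf standing past vertical (px 300–345, 195–260) at about 1.78 rad, and the bolt area is now exposed. I'll release, back off and swing over to the bolt.

```bash
python3 -m crank '[{"dp":[0,0,0],"angular":[0,0,0]},{"dp":[0,0,0],"angular":[0,0,0]},{"dp":[0,0,0],"angular":[0,0,0]},{"dp":[0,-0.53,0.41],"angular":[0,0,0]},{"dp":[0,-0.79,0.61],"angular":[0,0,0]},{"dp":[0,-0.79,0.61],"angular":[0,0,0]},{"dp":[0,0,0.6],"angular":[-7.5,-0.35,0]},{"dp":[0,0,0.6],"angular":[-7.5,-0.35,0]},{"dp":[0,0,0.6],"angular":[-7.5,-0.35,0]},{"dp":[0,0,0.6],"angular":[-7.5,-0.35,0]},{"dp":[0,0,0.6],"angular":[-7.5,-0.35,0]},{"dp":[0,0,0.2],"angular":[-7.5,-0.35,0]},{"dp":[0,0,0],"angular":[-7.5,-0.35,0]},{"dp":[0,0,0],"angular":[0,0,0]}]' 0.75 30
```

```text
t: 6.0
tcp_pos: [0.4235, -0.0748, 0.3466]
tool_rot: [-0.028, 1.0, -0.0, 0.002]
force: [0.6, -0.2, -0.4]
finger_gap: 0.247
gripper_force: 0.0
```

```bash
python3 -m crank '[{"dp":[0,0.8,0],"angular":[0,0,-7.5]},{"dp":[0,0.8,0],"angular":[0,0,-7.5]},{"dp":[0,0.8,0],"angular":[0,0,-7.5]},{"dp":[0,0.8,0],"angular":[0,0,-7.5]},{"dp":[0,0.8,0],"angular":[0,0,-7.5]},{"dp":[0,0.8,0],"angular":[0,0,-7.5]},{"dp":[0,0.8,0],"angular":[0,0,-7.5]},{"dp":[0,0.8,0],"angular":[0,0,-7.5]},{"dp":[0,0.8,0],"angular":[0,0,-7.5]},{"dp":[0,0.8,0],"angular":[0,0,-7.5]},{"dp":[0,0.8,0],"angular":[0,0,-7.5]},{"dp":[0,0.3,0],"angular":[0,0,-7.5]},{"dp":[0,0,0],"angular":[0,0,0]},{"dp":[0,0,0],"angular":[0,0,0]}]' 0.5
python3 - <<'E'
from h import *
for n in('wrist','top'):
    d=snap(n);np.savez(f'{n}3.npz',**d);cv2.imwrite(f'pics/{n}3.png',d['image'])
print(sense()['tool_rot'])
E
```

```text
t: 7.4
tcp_pos: [0.4244, 0.1944, 0.3451]
tool_rot: [0.688, 0.725, -0.002, 0.0]
force: [0.1, -0.0, -0.2]
finger_gap: 0.504
gripper_force: 0.0
[ 6.89136951e-01  7.24629278e-01 -1.57145619e-03  4.50116057e-04]
```

View pics/wrist3.png

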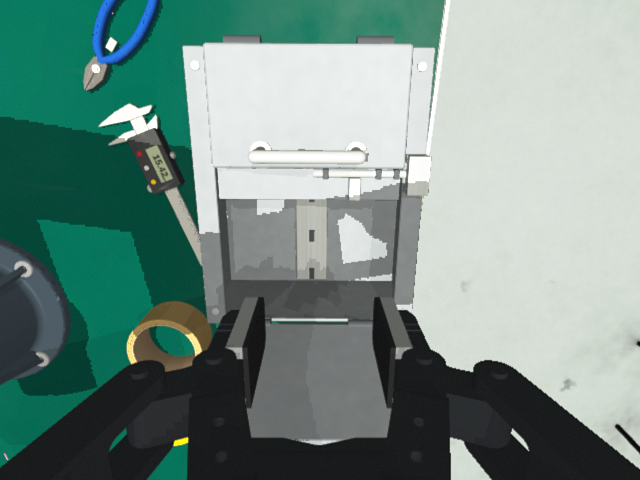

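The wrist view shows the bolt rod at (345, 174), its tab near (354, 188), and the strike plate at (419, 175).

Run:
```python
from h import *
d=dict(np.load('wrist3.npz'));W=cloud(d)
g=W[160:205,335:385]
k=(W[...,2]>.1165);l=np.zeros(k.shape,bool);l[178:202,335:385]=k[178:202,335:385]
print(l.sum(),W[l].mean(0),W[l].min(0),W[l].max(0))
v,u=np.where(l);print(u.min(),u.max(),v.min(),v.max())
print((W[178:202:2,340:374:2,2]*1000).round().astype(int))
print(ray(d,(348+361)/2,188,.121))
cv2.imwrite('pics/crop3.png',cv2.resize(d['image'][140:220,300:440],None,fx=5,fy=5,interpolation=cv2.INTER_NEAREST))
```

```text
272 [0.45429286 0.20596795 0.12168717] [0.44851032 0.19521231 0.11671908] [0.47616374 0.2160904  0.12448316]
348 380 178 200
[[109 109 108 110 109 120 121 121 120 120 110 109 110 108 109 108 109]
 [110 110 110 110 110 123 123 121 122 122 121 110 108 109 110 108 110]
 [110 109 110 109 110 122 123 122 121 122 122 111 110 109 110 110 109]
 [110 111 110 109 112 123 122 121 121 122 121 110 110 110 111 108 108]
 [109 110 110 110 113 122 123 121 123 122 109 110 109 110 109 110 109]
 [109 110 110 109 114 122 123 122 120 122 110 110 111 109 110 110 108]
 [109 109 109 109 114 124 122 123 120 122 110 109 110 109 109 109 109]
 [109 109 109 109 115 122 123 122 122 122 110 110 109 109 108 109 109]
 [111 108 109 112 115 122 122 121 121 121 111 109 109 110 109 107 112]
 [109 111 108 110 117 122 122 122 123 121 110 110 111 110 108 109 109]
 [110 109 110 109 117 121 122 122 121 121 109 110 108 111 109 109 110]
 [  6   5   5   6   5 121 121 122 122 120   3   6   5   4   4   4   6]]
[0.45398629 0.20634023 0.121     ]
```

View pics/crop3.png

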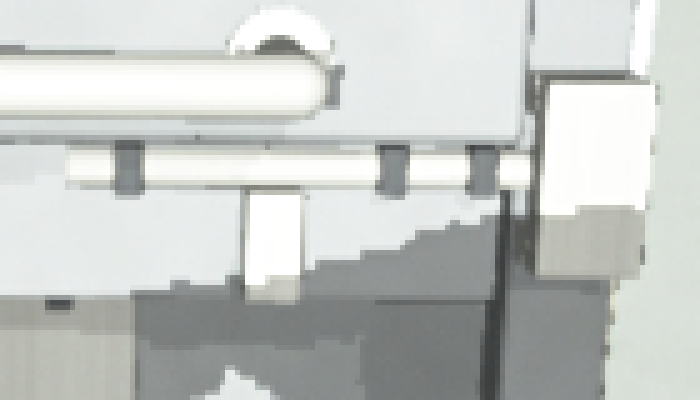

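```bash
python3 -m crank '[{"dp":[0.97,0.19,0],"angular":[0,0,0]},{"dp":[0,0,-0.9],"angular":[0,0,0]},{"dp":[0,0,-0.9],"angular":[0,0,0]},{"dp":[0,0,-0.9],"angular":[0,0,0]},{"dp":[0,0,-0.9],"angular":[0,0,0]},{"dp":[0,0,-0.9],"angular":[0,0,0]},{"dp":[0,0,-0.9],"angular":[0,0,0]},{"dp":[0,0,-0.7],"angular":[0,0,0]},{"dp":[0,0,0],"angular":[0,0,0]},{"dp":[0,0,0],"angular":[0,0,0]}]' 0.6
python3 - <<'E'
from h import *
d=snap('wrist');W=cloud(d);cv2.imwrite('pics/w4.png',d['image'])
E
```

```text
t: 8.5
tcp_pos: [0.4539, 0.2, 0.1629]
tool_rot: [0.69, 0.724, -0.001, 0.001]
force: [0.6, 0.0, -0.8]
finger_gap: 0.403
gripper_force: 0.0
```

View pics/w4.png

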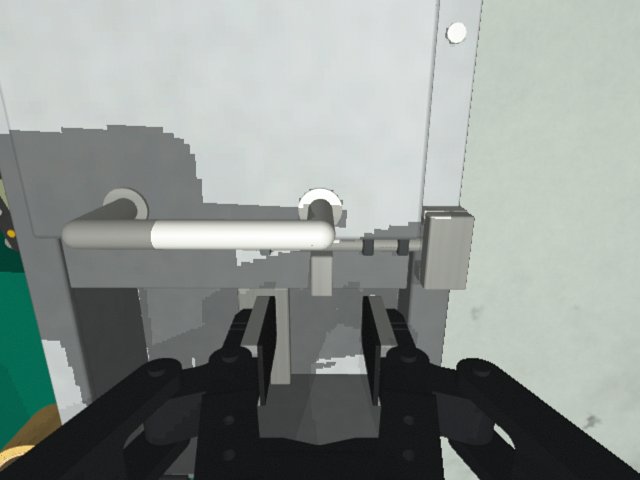

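The tab at (321, 272) sits centred between the fingers. I'll descend, pinch it and draw the bolt.

```bash
python3 -m crank '[{"dp":[0,0,-0.5],"angular":[0,0,0]},{"dp":[0,0,-0.53],"angular":[0,0,0]},{"dp":[0,0,0],"angular":[0,0,0]},{"dp":[0,0,0],"angular":[0,0,0]}]' 0.6; python3 -m crank '[{"dp":[0,0,0],"angular":[0,0,0]},{"dp":[0,0,0],"angular":[0,0,0]},{"dp":[0,0,0],"angular":[0,0,0]},{"dp":[0,0,0],"angular":[0,0,0]}]' 1 40
```

```text
t: 8.95
tcp_pos: [0.4543, 0.2006, 0.133]
tool_rot: [0.689, 0.724, -0.0, 0.002]
force: [-0.1, -0.7, -0.3]
finger_gap: 0.398
gripper_force: 0.0
t: 9.35
tcp_pos: [0.4545, 0.2007, 0.133]
tool_rot: [0.689, 0.724, -0.0, 0.002]
force: [-0.1, -0.7, 6.0]
finger_gap: 0.102
gripper_force: 41.5
```

```bash
python3 -m crank '[{"dp":[-0.18,-0.01,0],"angular":[0,0,0]},{"dp":[-0.18,-0.01,0],"angular":[0,0,0]},{"dp":[-0.18,-0.01,0],"angular":[0,0,0]},{"dp":[-0.18,-0.01,0],"angular":[0,0,0]},{"dp":[-0.06,0,0],"angular":[0,0,0]},{"dp":[0,0,0],"angular":[0,0,0]},{"dp":[0,0,0],"angular":[0,0,0]}]'
```

```text
t: 10.05
tcp_pos: [0.4339, 0.1997, 0.133]
tool_rot: [0.689, 0.724, 0.002, 0.004]
force: [6.0, -0.2, 4.3]
finger_gap: 0.099
gripper_force: 41.2
```

```bash
python3 -m crank '[{"dp":[-0.1,0,0],"angular":[0,0,0]},{"dp":[0,0,0],"angular":[0,0,0]},{"dp":[0,0,0],"angular":[0,0,0]}]'
```

```text
t: 10.35
tcp_pos: [0.4337, 0.1997, 0.1332]
tool_rot: [0.689, 0.724, 0.004, 0.006]
force: [9.6, -1.4, 0.6]
finger_gap: 0.104
gripper_force: 40.8
```

The bolt is at its stop: the force rose and the tool stopped moving. I'll release, rise, and turn 90° over the left handle.

```bash
python3 -m crank '[{"dp":[0,0,0],"angular":[0,0,0]},{"dp":[0,0,0],"angular":[0,0,0]},{"dp":[0,0,0.8],"angular":[0,0,0]},{"dp":[0,0,0.9],"angular":[0,0,0]},{"dp":[0,0,1],"angular":[0,0,0]},{"dp":[0,0,1],"angular":[0,0,0]},{"dp":[0,0,0],"angular":[0,0,7.5]},{"dp":[0,0,0],"angular":[0,0,7.5]},{"dp":[0,0,0],"angular":[0,0,7.5]},{"dp":[0,0.1,0],"angular":[0,0,7.5]},{"dp":[-0.05,0.1,0],"angular":[0,0,7.5]},{"dp":[-0.1,0.1,0],"angular":[0,0,7.5]},{"dp":[-0.1,0.1,0],"angular":[0,0,7.5]},{"dp":[-0.1,0.15,0],"angular":[0,0,7.5]},{"dp":[-0.1,0.15,0],"angular":[0,0,7.5]},{"dp":[-0.1,0.15,0],"angular":[0,0,7.5]},{"dp":[-0.1,0.2,0],"angular":[0,0,7.5]},{"dp":[0,0.2,0],"angular":[0,0,7.5]},{"dp":[0,0,0],"angular":[0,0,0]},{"dp":[0,0,0],"angular":[0,0,0]}]' 0.65
python3 - <<'E'
from h import *
d=snap('wrist');cv2.imwrite('pics/w5.png',d['image']);W=cloud(d);Z=W[...,2]
print(sense()['tool_rot'].round(4),sense()['tcp_pos'])
def comp(lo,hi):
  k=((Z>lo)&(Z<hi)&(W[...,0]<.6)).astype(np.uint8);n,l,s,c=cv2.connectedComponentsWithStats(k)
  for i in range(1,n):
    if s[i,4]>100:
        p=W[l==i];print(s[i],p.mean(0).round(4),cv2.minAreaRect(p[:,:2].astype(np.float32)))
comp(.158,.172);comp(.1175,.1245)
d=snap('top');cv2.imwrite('pics/t5.png',cv2.resize(d['image'][180:300,190:330],None,fx=4,fy=4))
E
```

```text
t: 12.35
tcp_pos: [0.4066, 0.2367, 0.2424]
tool_rot: [-0.024, 1.0, -0.0, 0.0]
force: [-0.0, 0.7, -0.3]
finger_gap: 0.35
gripper_force: 0.0
[-2.370e-02  9.997e-01 -3.000e-04  7.000e-04] [0.40688205 0.23658577 0.2425237 ]
[ 310  187   19  154 2699] [0.407  0.2363 0.1661] ((0.4112062156200409, 0.23654639720916748), (0.08953117579221725, 0.00993630476295948), 2.5125205516815186)
[   0  313   22   89 1023] [0.4836 0.0515 0.1628] ((0.4768720269203186, 0.05167679116129875), (0.052774716168642044, 0.004472332540899515), 0.21381071209907532)
[   5  111   68  244 2444] [0.4118 0.0569 0.1211] ((0.41998395323753357, 0.05744100362062454), (0.16561728715896606, 0.00613617617636919), 3.440486192703247)
[255 260  41  20 515] [0.4319 0.2058 0.1212] ((0.4315038025379181, 0.20790058374404907), (0.01279402244836092, 0.02704506367444992), 2.3840134143829346)
[279 356  36   6 136] [0.4984 0.2235 0.1219] ((0.49722808599472046, 0.2247178703546524), (0.003979678265750408, 0.025027815252542496), 3.503373146057129)
```

View pics/w5.png

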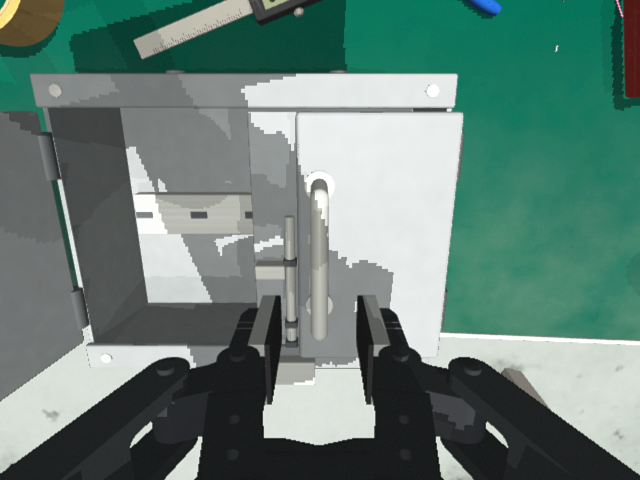

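The tab has moved 22 mm, from x 0.4535 to 0.4315, so the bolt is fully drawn. The left handle at (320, 250) is centred, so I'll grip it.

```bash
python3 -m crank '[{"dp":[0,0,-0.54],"angular":[0,0,0]},{"dp":[0,0,-0.54],"angular":[0,0,0]},{"dp":[0,0,-0.54],"angular":[0,0,0]},{"dp":[0,0,-0.54],"angular":[0,0,0]},{"dp":[0,0,-0.54],"angular":[0,0,0]},{"dp":[0,0,0],"angular":[0,0,0]}]' 0.65; python3 -m crank '[{"dp":[0,0,0],"angular":[0,0,0]},{"dp":[0,0,0],"angular":[0,0,0]},{"dp":[0,0,0],"angular":[0,0,0]},{"dp":[0,0,0],"angular":[0,0,0]}]' 1 30
python3 - <<'E'
import numpy as np
r=np.hypot(84,57);a0=np.arctan2(57,84);N=15
th=np.deg2rad(np.linspace(0,102,N+1));y=-r*np.cos(a0+th);z=r*np.sin(a0+th)
for i in range(N): dy=y[i+1]-y[i];print(round(-dy*.046/30,2),round(dy/30,2),round((z[i+1]-z[i])/30,2))
E
```

```text
t: 13.05
tcp_pos: [0.4063, 0.2361, 0.1602]
tool_rot: [-0.024, 1.0, -0.001, -0.001]
force: [-1.3, -0.1, -0.3]
finger_gap: 0.352
gripper_force: 0.0
t: 13.45
tcp_pos: [0.408, 0.2369, 0.1624]
tool_rot: [-0.025, 1.0, 0.0, 0.002]
force: [0.2, -0.9, -1.5]
finger_gap: 0.1
gripper_force: 29.4
-0.01 0.24 0.32
-0.01 0.28 0.29
-0.01 0.31 0.25
-0.02 0.34 0.21
-0.02 0.36 0.17
-0.02 0.38 0.13
-0.02 0.39 0.08
-0.02 0.4 0.03
-0.02 0.4 -0.01
-0.02 0.4 -0.06
-0.02 0.39 -0.11
-0.02 0.37 -0.15
-0.02 0.35 -0.2
-0.01 0.32 -0.24
-0.01 0.29 -0.27
```

```bash
python3 -m crank '[{"dp":[-0.01,0.24,0.32],"angular":[-3.5,-0.15,0]},{"dp":[-0.01,0.28,0.29],"angular":[-3.5,-0.15,0]},{"dp":[-0.01,0.31,0.25],"angular":[-3.5,-0.15,0]}]'
```

```text
t: 13.75
tcp_pos: [0.4069, 0.2609, 0.1878]
tool_rot: [-0.025, 0.995, -0.094, 0.003]
force: [1.8, -1.1, -10.4]
finger_gap: 0.101
gripper_force: 29.7
```

```bash
python3 -m crank '[{"dp":[-0.02,0.34,0.21],"angular":[-3.5,-0.15,0]},{"dp":[-0.02,0.36,0.17],"angular":[-3.5,-0.15,0]},{"dp":[-0.02,0.38,0.13],"angular":[-3.5,-0.15,0]},{"dp":[-0.02,0.39,0.08],"angular":[-3.5,-0.15,0]},{"dp":[-0.02,0.4,0.03],"angular":[-3.5,-0.15,0]}]'
```

```text
t: 14.25
tcp_pos: [0.4043, 0.3157, 0.2082]
tool_rot: [-0.024, 0.969, -0.247, 0.007]
force: [1.5, -7.0, 2.1]
finger_gap: 0.105
gripper_force: 29.9
```

```bash
python3 -m crank '[{"dp":[-0.02,0.4,-0.01],"angular":[-3.5,-0.15,0]},{"dp":[-0.02,0.4,-0.06],"angular":[-3.5,-0.15,0]},{"dp":[-0.02,0.39,-0.11],"angular":[-3.5,-0.15,0]},{"dp":[-0.02,0.37,-0.15],"angular":[-3.5,-0.15,0]},{"dp":[-0.02,0.35,-0.2],"angular":[-3.5,-0.15,0]},{"dp":[-0.01,0.32,-0.24],"angular":[-3.5,-0.15,0]},{"dp":[-0.01,0.29,-0.27],"angular":[-3.5,-0.15,0]},{"dp":[0,0,0],"angular":[0,0,0]}]'
```

```text
t: 15.05
tcp_pos: [0.4007, 0.3969, 0.1754]
tool_rot: [-0.023, 0.897, -0.442, 0.012]
force: [-0.7, 8.3, 4.6]
finger_gap: 0.102
gripper_force: 31.3
```

```bash
python3 -m crank '[{"dp":[0,0,0],"angular":[0,0,0]},{"dp":[0,0,0],"angular":[0,0,0]},{"dp":[0,0,0],"angular":[0,0,0]},{"dp":[0,0.53,0.41],"angular":[0,0,0]},{"dp":[0,0.79,0.61],"angular":[0,0,0]},{"dp":[0,0.79,0.61],"angular":[0,0,0]},{"dp":[0,0,0.8],"angular":[7.5,0.35,0]},{"dp":[0,0,0.8],"angular":[7.5,0.35,0]},{"dp":[0,0,0.8],"angular":[7.5,0.35,0]},{"dp":[0,0,0.8],"angular":[7.5,0.35,0]},{"dp":[0,0,0.8],"angular":[7.5,0.35,0]},{"dp":[0,0,0.6],"angular":[7.5,0.35,0]},{"dp":[0,0,0],"angular":[7.5,0.35,0]},{"dp":[0,0,0],"angular":[0,0,0]},{"dp":[0,0,0],"angular":[0,0,0]}]' 0.75
cat > mods.py <<'E'
from h import *
d=snap('top');W=cloud(d);Z=W[...,2];print(sense()['tool_rot'].round(4))
k=((Z>.05)&(Z<.07)&(W[...,0]>.3)&(W[...,1]<.02)&(W[...,1]>-.25)).astype(np.uint8)
n,l,s,c=cv2.connectedComponentsWithStats(k)
for i in range(1,n):
    if s[i,4]>100:
        p=W[l==i][:,:2];r=cv2.minAreaRect(p.astype(np.float32));m=np.array(r[0])
        b=W[(Z>.018)&(Z<.04)&(np.hypot(W[...,0]-m[0],W[...,1]-m[1])<.036)][:,:2]-m
        ev=np.linalg.eigh(b.T@b)[1][:,1];ev*=np.sign(ev[0])
        print('mod',m.round(4),'mean',p.mean(0).round(4),'yaw',np.degrees(np.arctan2(ev[1],ev[0])).round(1),np.array(r[1]).round(4),r[2])
cv2.imwrite('pics/top_last.png',d['image'])
E
python3 mods.py
```

```text
t: 16.55
tcp_pos: [0.4002, 0.4556, 0.362]
tool_rot: [-0.025, 1.0, -0.001, -0.0]
force: [0.1, 0.4, -0.1]
finger_gap: 0.255
gripper_force: 0.0
[-2.520e-02  9.997e-01 -1.300e-03 -6.000e-04]
mod [ 0.4639 -0.1795] mean [ 0.4635 -0.1789] yaw -17.2 [0.037  0.0407] 74.4510269165039
mod [ 0.4559 -0.1015] mean [ 0.4558 -0.101 ] yaw 10.5 [0.0402 0.0374] 11.546189308166504
mod [ 0.3844 -0.1392] mean [ 0.3842 -0.1388] yaw -19.7 [0.0362 0.0399] 70.22661590576172
```

View pics/top_last.png

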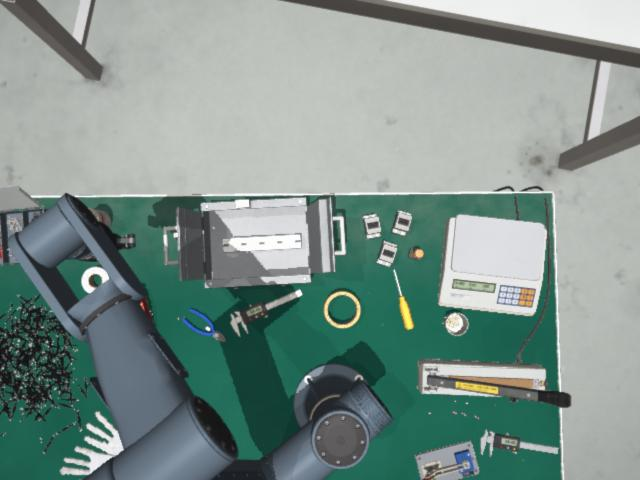

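Both leaves stand wide open: the left at px (178–205, 208–280), the right at (310–340, 195–275). The rail shows at (262, 242), and the three modules are undisturbed. I'll go over the nearest module (px 387, 253) and take a fix on the rail.

```bash
python3 -m crank '[{"dp":[-0.026,-0.99,0],"angular":[0,0,-5.62]},{"dp":[-0.026,-0.99,0],"angular":[0,0,-5.62]},{"dp":[-0.026,-0.99,0],"angular":[0,0,-5.62]},{"dp":[-0.026,-0.99,0],"angular":[0,0,-5.62]},{"dp":[-0.026,-0.99,0],"angular":[0,0,-5.62]},{"dp":[-0.026,-0.99,0],"angular":[0,0,-5.62]},{"dp":[-0.026,-0.99,0],"angular":[0,0,-5.62]},{"dp":[-0.026,-0.99,0],"angular":[0,0,-5.62]},{"dp":[-0.026,-0.99,0],"angular":[0,0,-5.62]},{"dp":[-0.026,-0.99,0],"angular":[0,0,-5.62]},{"dp":[-0.026,-0.99,0],"angular":[0,0,-5.62]},{"dp":[-0.026,-0.99,0],"angular":[0,0,-5.62]},{"dp":[-0.026,-0.99,0],"angular":[0,0,-5.62]},{"dp":[-0.026,-0.99,0],"angular":[0,0,-5.62]},{"dp":[-0.026,-0.99,0],"angular":[0,0,-5.62]},{"dp":[-0.026,-0.99,0],"angular":[0,0,-5.62]},{"dp":[-0.026,-0.99,0],"angular":[0,0,-5.62]},{"dp":[-0.026,-0.99,0],"angular":[0,0,-5.62]},{"dp":[-0.026,-0.99,0],"angular":[0,0,-5.62]},{"dp":[-0.026,-0.99,0],"angular":[0,0,-5.62]}]' 0.27
python3 -m crank '[{"dp":[0,0,-0.9],"angular":[0,0,0]},{"dp":[0,0,-0.9],"angular":[0,0,0]},{"dp":[0,0,-0.9],"angular":[0,0,0]},{"dp":[0,0,-0.9],"angular":[0,0,0]},{"dp":[0,0,-0.9],"angular":[0,0,0]},{"dp":[0,0,0],"angular":[0,0,0]},{"dp":[0,0,0],"angular":[0,0,0]}]'
cat > wm.py <<'E'
from h import *
d=snap('wrist');W=cloud(d);Z=W[...,2];s0=sense();ty=R.from_quat(s0['tool_rot']).as_matrix()[:,1]
print('tcp',s0['tcp_pos'].round(4),'closing yaw',np.degrees(np.arctan2(ty[1],ty[0])).round(2))
k=((Z>.053)&(Z<.067)&(W[...,1]<.02)).astype(np.uint8)
n,l,s,c=cv2.connectedComponentsWithStats(k)
for i in range(1,n):
    if s[i,4]>300:
        p=W[l==i][:,:2];r=cv2.minAreaRect(p.astype(np.float32))
        print('nose',s[i].tolist(),np.array(r[0]).round(4),np.array(r[1]).round(4),round(r[2],1),'z',np.median(W[l==i][:,2]).round(4))
cv2.imwrite('pics/wm.png',d['image'])
E
python3 wm.py
python3 - <<'E'
from h import *
d=snap('top');W=cloud(d);Z=W[...,2]
k=((Z>.033)&(Z<.047)&(abs(W[...,0]-.412)<.06)&(abs(W[...,1]-.19)<.12)).astype(np.uint8)
n,l,s,c=cv2.connectedComponentsWithStats(k)
for i in range(1,n):
    if s[i,4]>100:
        p=W[l==i];print(s[i],cv2.minAreaRect(p[:,:2].astype(np.float32)),np.median(p[:,2]))
E
```

```text
t: 18.6
tcp_pos: [0.3851, -0.1382, 0.3613]
tool_rot: [0.817, 0.576, -0.001, -0.001]
force: [0.4, -0.2, -0.8]
finger_gap: 0.729
gripper_force: 0.0
t: 19.3
tcp_pos: [0.3851, -0.137, 0.2265]
tool_rot: [0.816, 0.578, -0.001, -0.001]
force: [0.6, 0.0, -0.3]
finger_gap: 0.729
gripper_force: 0.0
tcp [ 0.3856 -0.1374  0.2273] closing yaw -19.41
nose [364, 105, 72, 72, 2939] [ 0.4572 -0.1035] [0.0407 0.0361] 10.7 z 0.0605
nose [296, 197, 54, 48, 2464] [ 0.3853 -0.1417] [0.0366 0.0406] 71.2 z 0.0606
nose [409, 210, 56, 49, 2475] [ 0.465  -0.1813] [0.0365 0.0406] 73.0 z 0.0605
nose [338, 293, 30, 30, 691] [ 0.3847 -0.2185] [0.0229 0.0235] 41.8 z 0.0627
nose [308, 367, 104, 78, 3098] [ 0.3597 -0.3189] [0.0688 0.0964] 84.5 z 0.0576
nose [0, 401, 53, 40, 869] [ 0.0719 -0.2259] [0.0532 0.0229] 11.5 z 0.0609
[ 223  235   78   18 1016] ((0.4143868386745453, 0.1824924349784851), (0.03537546470761299, 0.19987358152866364), 2.6310760974884033) 0.04002078931566577
```

The nose measurements match the given sizes (40 × 36 mm, z 0.060). The rail centre is about (0.414, 0.1825), 200 × 35 mm, yaw 2.6°. I'll grasp the nearest module.

```bash
python3 -m crank '[{"dp":[-0.02,-0.1,-0.9],"angular":[0,0,0.6]},{"dp":[0,0,-0.9],"angular":[0,0,0]},{"dp":[0,0,-0.9],"angular":[0,0,0]},{"dp":[0,0,-0.9],"angular":[0,0,0]},{"dp":[0,0,-0.9],"angular":[0,0,0]},{"dp":[0,0,-0.7],"angular":[0,0,0]},{"dp":[0,0,-0.6],"angular":[0,0,0]},{"dp":[0,0,0],"angular":[0,0,0]}]' 0.27; python3 -m crank '[{"dp":[0,0,0],"angular":[0,0,0]},{"dp":[0,0,0],"angular":[0,0,0]},{"dp":[0,0,0],"angular":[0,0,0]},{"dp":[0,0,0],"angular":[0,0,0]},{"dp":[0,0,0],"angular":[0,0,0]}]' 1 50
```

```text
t: 20.2
tcp_pos: [0.3846, -0.1407, 0.0523]
tool_rot: [0.813, 0.582, -0.0, -0.0]
force: [1.0, 0.5, 0.1]
finger_gap: 0.73
gripper_force: 0.0
t: 20.7
tcp_pos: [0.385, -0.1409, 0.0543]
tool_rot: [0.814, 0.582, 0.001, 0.002]
force: [1.0, -0.2, 7.1]
finger_gap: 0.455
gripper_force: 51.5
```

```bash
python3 -m crank '[{"dp":[0,0,0.5],"angular":[0,0,0]},{"dp":[0,0,0.9],"angular":[0,0,0]},{"dp":[0,0,1],"angular":[0,0,0]},{"dp":[0,0,1],"angular":[0,0,0]},{"dp":[0,0,1],"angular":[0,0,0]},{"dp":[0,0,1],"angular":[0,0,0]},{"dp":[0,0,1],"angular":[0,0,0]},{"dp":[0,0,1],"angular":[0,0,0]},{"dp":[0,0,1],"angular":[0,0,0]},{"dp":[0,0,1],"angular":[0,0,0]}]'; python3 -m crank '[{"dp":[0.07,0.946,0],"angular":[0,0,1.65]},{"dp":[0.07,0.946,0],"angular":[0,0,1.65]},{"dp":[0.07,0.946,0],"angular":[0,0,1.65]},{"dp":[0.07,0.946,0],"angular":[0,0,1.65]},{"dp":[0.07,0.946,0],"angular":[0,0,1.65]},{"dp":[0.07,0.946,0],"angular":[0,0,1.65]},{"dp":[0.07,0.946,0],"angular":[0,0,1.65]},{"dp":[0.07,0.946,0],"angular":[0,0,1.65]},{"dp":[0.07,0.946,0],"angular":[0,0,1.65]},{"dp":[0.07,0.946,0],"angular":[0,0,1.65]},{"dp":[0.07,0.946,0],"angular":[0,0,1.65]},{"dp":[0.07,0.946,0],"angular":[0,0,1.65]},{"dp":[0.07,0.946,0],"angular":[0,0,1.65]},{"dp":[0,0,0],"angular":[0,0,0]},{"dp":[0,0,0],"angular":[0,0,0]}]'
cat > rail.py <<'E'
from h import *
s0=sense();d=snap('wrist');W=cloud(d);Z=W[...,2];ty=R.from_quat(s0['tool_rot']).as_matrix()[:,1]
print('tcp',s0['tcp_pos'].round(4),'closing yaw',np.degrees(np.arctan2(ty[1],ty[0])).round(2))
k=((Z>.033)&(Z<.047)&(abs(W[...,0]-.412)<.05)&(abs(W[...,1]-.19)<.12)).astype(np.uint8)
n,l,s,c=cv2.connectedComponentsWithStats(k)
for i in range(1,n):
    if s[i,4]>300:
        p=W[l==i];print(s[i],cv2.minAreaRect(p[:,:2].astype(np.float32)),np.median(p[:,2]))
cv2.imwrite('pics/wr.png',d['image'])
E
python3 rail.py
```

```text
t: 21.7
tcp_pos: [0.383, -0.1395, 0.3365]
tool_rot: [0.814, 0.582, -0.0, -0.0]
force: [-0.1, -0.4, -1.4]
finger_gap: 0.456
gripper_force: 51.0
t: 23.2
tcp_pos: [0.4103, 0.2287, 0.3349]
tool_rot: [0.691, 0.723, -0.001, -0.0]
force: [0.2, -0.1, -0.6]
finger_gap: 0.455
gripper_force: 51.1
tcp [0.4103 0.2287 0.3349] closing yaw 2.65
[ 306  135   34  116 3742] ((0.41347798705101013, 0.21782584488391876), (0.0350492000579834, 0.12492121756076813), 2.730093002319336) 0.040406345107674824
```

View pics/wr.png

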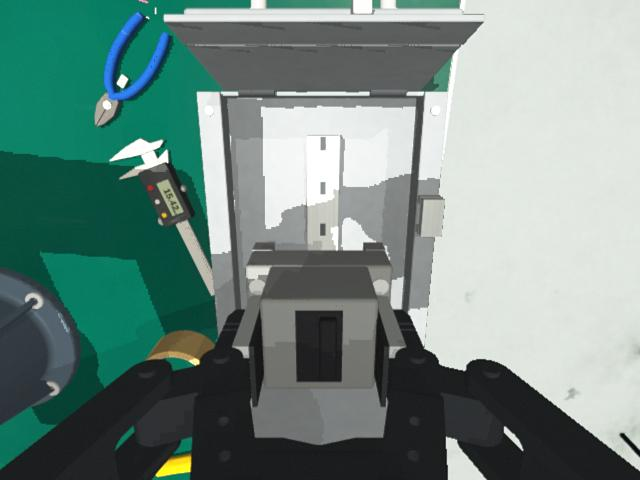

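The held module is square in the gripper (px 320, 340). The rail is visible ahead at (323, 190). I'll lower in two stages.

```bash
python3 -m crank '[{"dp":[0.07,-0.04,-0.9],"angular":[0,0,0]},{"dp":[0,0,-0.98],"angular":[0,0,0]},{"dp":[0,0,-0.98],"angular":[0,0,0]},{"dp":[0,0,-0.98],"angular":[0,0,0]},{"dp":[0,0,-0.98],"angular":[0,0,0]},{"dp":[0,0,-0.98],"angular":[0,0,0]},{"dp":[0,0,-0.98],"angular":[0,0,0]},{"dp":[0,0,-0.8],"angular":[0,0,0]},{"dp":[0,0,0],"angular":[0,0,0]},{"dp":[0,0,0],"angular":[0,0,0]},{"dp":[0,0,0],"angular":[0,0,0]}]'; python3 rail.py
```

```text
t: 24.35
tcp_pos: [0.4144, 0.2273, 0.1089]
tool_rot: [0.691, 0.722, 0.001, 0.001]
force: [0.4, 0.6, -1.3]
finger_gap: 0.455
gripper_force: 51.0
tcp [0.4144 0.2273 0.1089] closing yaw 2.52
[ 282  161   72   90 6227] ((0.41180136799812317, 0.25794532895088196), (0.035085149109363556, 0.045546773821115494), 2.6746604442596436) 0.040298406427625916
[ 289  389   59   56 3092] ((0.4179176092147827, 0.1296832263469696), (0.035002805292606354, 0.04224232956767082), 3.1390795707702637) 0.04046813895131034
```

```bash
python3 -m crank '[{"dp":[-0.03,0,-0.25],"angular":[0,0,0]},{"dp":[0,0,-0.25],"angular":[0,0,0]},{"dp":[0,0,-0.2],"angular":[0,0,0]},{"dp":[0,0,-0.1],"angular":[0,0,0]},{"dp":[0,0,0],"angular":[0,0,0]},{"dp":[0,0,0],"angular":[0,0,0]}]'
```

```text
t: 25.0
tcp_pos: [0.4121, 0.2275, 0.0843]
tool_rot: [0.691, 0.723, -0.0, -0.0]
force: [-2.1, -0.3, 10.1]
finger_gap: 0.458
gripper_force: 52.4
```

```bash
python3 -m crank '[{"dp":[0,0,0],"angular":[0,0,0]},{"dp":[0,0,0],"angular":[0,0,0]},{"dp":[0,0,0],"angular":[0,0,0]},{"dp":[0,0,0.4],"angular":[0,0,0]},{"dp":[0,0,0.9],"angular":[0,0,0]},{"dp":[0,0,1],"angular":[0,0,0]},{"dp":[0,0,1],"angular":[0,0,0]},{"dp":[0,0,1],"angular":[0,0,0]},{"dp":[0,0,1],"angular":[0,0,0]},{"dp":[0,0,1],"angular":[0,0,0]},{"dp":[0,0,1],"angular":[0,0,0]},{"dp":[0,0,1],"angular":[0,0,0]}]' 0.3; python3 -m crank '[{"dp":[0.12,-0.92,0],"angular":[0,0,0.67]},{"dp":[0.12,-0.92,0],"angular":[0,0,0.67]},{"dp":[0.12,-0.92,0],"angular":[0,0,0.67]},{"dp":[0.12,-0.92,0],"angular":[0,0,0.67]},{"dp":[0.12,-0.92,0],"angular":[0,0,0.67]},{"dp":[0.12,-0.92,0],"angular":[0,0,0.67]},{"dp":[0.12,-0.92,0],"angular":[0,0,0.67]},{"dp":[0.12,-0.92,0],"angular":[0,0,0.67]},{"dp":[0.12,-0.92,0],"angular":[0,0,0.67]},{"dp":[0.12,-0.92,0],"angular":[0,0,0.67]},{"dp":[0.12,-0.92,0],"angular":[0,0,0.67]},{"dp":[0.12,-0.92,0],"angular":[0,0,0.67]},{"dp":[0,0,-0.9],"angular":[0,0,0]},{"dp":[0,0,-0.9],"angular":[0,0,0]},{"dp":[0,0,-0.9],"angular":[0,0,0]},{"dp":[0,0,0],"angular":[0,0,0]},{"dp":[0,0,0],"angular":[0,0,0]}]'; python3 wm.py; python3 mods.py
cat > seat.py <<'E'
from h import *
d=snap('top');W=cloud(d);Z=W[...,2]
k=((Z>.075)&(Z<.103)&(abs(W[...,0]-.412)<.05)&(abs(W[...,1]-.19)<.12)).astype(np.uint8)
n,l,s,c=cv2.connectedComponentsWithStats(k)
for i in range(1,n):
    if s[i,4]>80:
        p=W[l==i];r=cv2.minAreaRect(p[:,:2].astype(np.float32));print('seat',np.round(r[0],4),np.round(r[1],4),round(r[2],1),'ztop',np.median(p[:,2]).round(4))
E
python3 seat.py
```

```text
t: 26.2
tcp_pos: [0.4121, 0.2274, 0.3336]
tool_rot: [0.691, 0.723, -0.0, -0.0]
force: [0.9, 1.2, -1.3]
finger_gap: 0.7
gripper_force: 0.0
t: 27.9
tcp_pos: [0.4556, -0.1037, 0.2515]
tool_rot: [0.639, 0.769, -0.0, -0.001]
force: [0.5, -0.1, -0.6]
finger_gap: 0.702
gripper_force: 0.0
tcp [ 0.4563 -0.104   0.2524] closing yaw 10.61
nose [298, 186, 50, 45, 2145] [ 0.4574 -0.1033] [0.0405 0.0361] 11.2 z 0.0605
nose [286, 268, 58, 53, 1834] [ 0.4652 -0.1813] [0.0367 0.041 ] 72.4 z 0.0605
nose [225, 384, 78, 39, 1647] [ 0.4389 -0.3059] [0.0237 0.0732] 82.9 z 0.0585
[6.387e-01 7.695e-01 3.000e-04 1.200e-03]
seat [0.4102 0.229 ] [0.0404 0.0362] 4.0 ztop 0.0901
```

The first module is seated (top at 0.090, square). For the second one the wrist camera would hang against the right leaf's handle, so I'll turn the tool 180° before gripping.

```bash
python3 -c "
from h import *
print(sense()['q'].round(3))"
python3 -m crank '[{"dp":[0,0,0],"angular":[0,0,-8.5]},{"dp":[0,0,0],"angular":[0,0,-8.5]},{"dp":[0,0,0],"angular":[0,0,-8.5]},{"dp":[0,0,0],"angular":[0,0,-8.5]},{"dp":[0,0,0],"angular":[0,0,-8.5]},{"dp":[0,0,0],"angular":[0,0,-8.5]},{"dp":[0,0,0],"angular":[0,0,-8.5]},{"dp":[0,0,0],"angular":[0,0,-8.5]},{"dp":[0,0,0],"angular":[0,0,-8.5]},{"dp":[0,0,0],"angular":[0,0,-8.5]},{"dp":[0,0,0],"angular":[0,0,-8.5]},{"dp":[0,0,0],"angular":[0,0,-8.5]},{"dp":[0,0,0],"angular":[0,0,-8.5]},{"dp":[0,0,0],"angular":[0,0,-8.5]},{"dp":[0,0,0],"angular":[0,0,-8.5]},{"dp":[0,0,0],"angular":[0,0,-8.5]},{"dp":[0,0,0],"angular":[0,0,-8.5]},{"dp":[0,0,0],"angular":[0,0,-8.5]},{"dp":[0,0,0],"angular":[0,0,-8.5]},{"dp":[0,0,0],"angular":[0,0,-8.5]}]'
python3 -m crank '[{"dp":[0,0,0],"angular":[0,0,-8.5]},{"dp":[0,0,0],"angular":[0,0,-1.0]},{"dp":[0,0,0],"angular":[0,0,0]},{"dp":[0,0,0],"angular":[0,0,0]}]'; python3 wm.py;python3 -c "
from h import *
print(sense()['q'].round(3))"
```

```text
[-0.463  0.31   1.809 -0.     1.02  -0.649]
t: 30.05
tcp_pos: [0.4565, -0.104, 0.253]
tool_rot: [0.82, -0.572, 0.002, -0.0]
force: [0.5, -0.1, 0.6]
finger_gap: 0.699
gripper_force: 0.0
t: 30.45
tcp_pos: [0.4559, -0.1038, 0.2521]
tool_rot: [0.773, -0.635, 0.001, -0.0]
force: [-0.7, 0.0, -0.0]
finger_gap: 0.697
gripper_force: 0.0
tcp [ 0.4559 -0.1038  0.252 ] closing yaw -168.8
nose [424, 63, 34, 35, 920] [ 0.3853 -0.2198] [0.0242 0.0228] 86.3 z 0.0629
nose [292, 76, 68, 68, 2589] [ 0.4651 -0.1814] [0.0361 0.0401] 73.1 z 0.0605
nose [291, 187, 50, 45, 2124] [ 0.4574 -0.1036] [0.0402 0.0362] 10.6 z 0.0604
[-0.464  0.311  1.811 -0.     1.019  2.483]
```

```bash
python3 -m crank '[{"dp":[0.03,0.01,-0.9],"angular":[0,0,-0.3]},{"dp":[0,0,-0.95],"angular":[0,0,0]},{"dp":[0,0,-0.95],"angular":[0,0,0]},{"dp":[0,0,-0.95],"angular":[0,0,0]},{"dp":[0,0,-0.95],"angular":[0,0,0]},{"dp":[0,0,-0.95],"angular":[0,0,0]},{"dp":[0,0,-0.98],"angular":[0,0,0]},{"dp":[0,0,0],"angular":[0,0,0]}]' 0.3; python3 -m crank '[{"dp":[0,0,0],"angular":[0,0,0]},{"dp":[0,0,0],"angular":[0,0,0]},{"dp":[0,0,0],"angular":[0,0,0]},{"dp":[0,0,0],"angular":[0,0,0]},{"dp":[0,0,0],"angular":[0,0,0]}]' 1 50
```

```text
t: 31.3
tcp_pos: [0.4549, -0.1027, 0.0499]
tool_rot: [0.771, -0.637, -0.003, 0.001]
force: [-0.1, 0.6, 0.4]
finger_gap: 0.7
gripper_force: 0.0
t: 31.8
tcp_pos: [0.4571, -0.1036, 0.0536]
tool_rot: [0.771, -0.637, 0.001, -0.0]
force: [0.2, 0.8, 4.3]
finger_gap: 0.456
gripper_force: 51.2
```

```bash
python3 -m crank '[{"dp":[0,0,0.5],"angular":[0,0,0]},{"dp":[0,0,0.9],"angular":[0,0,0]},{"dp":[0,0,1],"angular":[0,0,0]},{"dp":[0,0,1],"angular":[0,0,0]},{"dp":[0,0,1],"angular":[0,0,0]},{"dp":[0,0,1],"angular":[0,0,0]},{"dp":[0,0,1],"angular":[0,0,0]},{"dp":[0,0,1],"angular":[0,0,0]},{"dp":[0,0,1],"angular":[0,0,0]},{"dp":[0,0,1],"angular":[0,0,0]},{"dp":[0,0,0.2],"angular":[0,0,0]}]'; python3 -m crank '[{"dp":[-0.07,0.475,0],"angular":[0,0,8.55]},{"dp":[-0.07,0.475,0],"angular":[0,0,8.55]},{"dp":[-0.07,0.475,0],"angular":[0,0,8.55]},{"dp":[-0.07,0.475,0],"angular":[0,0,8.55]},{"dp":[-0.07,0.475,0],"angular":[0,0,8.55]},{"dp":[-0.07,0.475,0],"angular":[0,0,8.55]},{"dp":[-0.07,0.475,0],"angular":[0,0,8.55]},{"dp":[-0.07,0.475,0],"angular":[0,0,8.55]},{"dp":[-0.07,0.475,0],"angular":[0,0,8.55]},{"dp":[-0.07,0.475,0],"angular":[0,0,8.55]},{"dp":[-0.07,0.475,0],"angular":[0,0,8.55]},{"dp":[-0.07,0.475,0],"angular":[0,0,8.55]},{"dp":[-0.07,0.475,0],"angular":[0,0,8.55]},{"dp":[-0.07,0.475,0],"angular":[0,0,8.55]},{"dp":[-0.07,0.475,0],"angular":[0,0,8.55]},{"dp":[-0.07,0.475,0],"angular":[0,0,8.55]},{"dp":[-0.07,0.475,0],"angular":[0,0,8.55]},{"dp":[-0.07,0.475,0],"angular":[0,0,8.55]},{"dp":[-0.07,0.475,0],"angular":[0,0,8.55]},{"dp":[-0.07,0.475,0],"angular":[0,0,8.55]}]';  python3 -m crank '[{"dp":[0,0,0],"angular":[0,0,0]},{"dp":[0,0,0],"angular":[0,0,0]}]'; python3 rail.py
```

```text
t: 32.9
tcp_pos: [0.4578, -0.104, 0.3441]
tool_rot: [0.771, -0.637, 0.004, -0.001]
force: [0.2, -0.3, -1.5]
finger_gap: 0.457
gripper_force: 51.0
t: 34.9
tcp_pos: [0.4133, 0.182, 0.3392]
tool_rot: [0.694, 0.72, -0.001, -0.001]
force: [0.2, 0.5, -2.5]
finger_gap: 0.456
gripper_force: 51.1
t: 35.1
tcp_pos: [0.4138, 0.1813, 0.3397]
tool_rot: [0.697, 0.718, -0.001, -0.0]
force: [0.0, 0.5, -1.3]
finger_gap: 0.46
gripper_force: 51.0
tcp [0.4138 0.1813 0.3397] closing yaw 1.7
[ 303   86   35   38 1265] ((0.4111574590206146, 0.26243388652801514), (0.03474467992782593, 0.0351344496011734), 3.2068827152252197) 0.040332317607361556
[ 305  165   33   88 2791] ((0.41609227657318115, 0.15314900875091553), (0.03438352793455124, 0.09855689853429794), 2.5688774585723877) 0.04044924882527584
```

```bash
python3 -m crank '[{"dp":[0.03,0,-0.9],"angular":[0,0,1.0]},{"dp":[0,0,-0.98],"angular":[0,0,0]},{"dp":[0,0,-0.98],"angular":[0,0,0]},{"dp":[0,0,-0.98],"angular":[0,0,0]},{"dp":[0,0,-0.98],"angular":[0,0,0]},{"dp":[0,0,-0.98],"angular":[0,0,0]},{"dp":[0,0,-0.98],"angular":[0,0,0]},{"dp":[0,0,-0.9],"angular":[0,0,0]},{"dp":[0,0,0],"angular":[0,0,0]},{"dp":[0,0,0],"angular":[0,0,0]},{"dp":[0,0,0],"angular":[0,0,0]}]'; python3 rail.py
```

```text
t: 36.25
tcp_pos: [0.4166, 0.1815, 0.1114]
tool_rot: [0.69, 0.724, 0.001, 0.001]
force: [0.2, -0.1, -1.5]
finger_gap: 0.462
gripper_force: 51.0
tcp [0.4166 0.1815 0.1114] closing yaw 2.75
[ 251   61  125   81 6021] ((0.4092662036418915, 0.2624666094779968), (0.05972101539373398, 0.0351732075214386), 2.8980789184570312) 0.04033461097621524
[285 243  66  10 657] ((0.4149470627307892, 0.1902700811624527), (0.034324876964092255, 0.005988729652017355), 2.727308750152588) 0.040324472435472575
[ 289  392   58   26 1498] ((0.41981032490730286, 0.09072728455066681), (0.03463668376207352, 0.02038484252989292), 2.7538206577301025) 0.04049682558199262
```

```bash
python3 -m crank '[{"dp":[-0.04,0,-0.25],"angular":[0,0,0]},{"dp":[0,0,-0.25],"angular":[0,0,0]},{"dp":[0,0,-0.25],"angular":[0,0,0]},{"dp":[0,0,-0.15],"angular":[0,0,0]},{"dp":[0,0,0],"angular":[0,0,0]},{"dp":[0,0,0],"angular":[0,0,0]}]'
```

```text
t: 36.9
tcp_pos: [0.414, 0.1815, 0.0836]
tool_rot: [0.69, 0.724, -0.0, -0.0]
force: [-1.0, -0.9, 6.6]
finger_gap: 0.459
gripper_force: 52.2
```

```bash
python3 -m crank '[{"dp":[0,0,0],"angular":[0,0,0]},{"dp":[0,0,0],"angular":[0,0,0]},{"dp":[0,0,0],"angular":[0,0,0]},{"dp":[0,0,0.4],"angular":[0,0,0]},{"dp":[0,0,0.9],"angular":[0,0,0]},{"dp":[0,0,1],"angular":[0,0,0]},{"dp":[0,0,1],"angular":[0,0,0]},{"dp":[0,0,1],"angular":[0,0,0]},{"dp":[0,0,1],"angular":[0,0,0]},{"dp":[0,0,1],"angular":[0,0,0]},{"dp":[0,0,1],"angular":[0,0,0]},{"dp":[0,0,1],"angular":[0,0,0]}]' 0.3; python3 -m crank '[{"dp":[0.13,-0.93,0],"angular":[0,0,-1.53]},{"dp":[0.13,-0.93,0],"angular":[0,0,-1.53]},{"dp":[0.13,-0.93,0],"angular":[0,0,-1.53]},{"dp":[0.13,-0.93,0],"angular":[0,0,-1.53]},{"dp":[0.13,-0.93,0],"angular":[0,0,-1.53]},{"dp":[0.13,-0.93,0],"angular":[0,0,-1.53]},{"dp":[0.13,-0.93,0],"angular":[0,0,-1.53]},{"dp":[0.13,-0.93,0],"angular":[0,0,-1.53]},{"dp":[0.13,-0.93,0],"angular":[0,0,-1.53]},{"dp":[0.13,-0.93,0],"angular":[0,0,-1.53]},{"dp":[0.13,-0.93,0],"angular":[0,0,-1.53]},{"dp":[0.13,-0.93,0],"angular":[0,0,-1.53]},{"dp":[0.13,-0.93,0],"angular":[0,0,-1.53]},{"dp":[0,0,-0.9],"angular":[0,0,0]},{"dp":[0,0,-0.9],"angular":[0,0,0]},{"dp":[0,0,-0.9],"angular":[0,0,0]},{"dp":[0,0,0],"angular":[0,0,0]},{"dp":[0,0,0],"angular":[0,0,0]}]'; python3 wm.py; python3 seat.py
```

```text
t: 38.1
tcp_pos: [0.4138, 0.1815, 0.3334]
tool_rot: [0.69, 0.724, -0.0, -0.0]
force: [0.3, -0.4, -0.6]
finger_gap: 0.702
gripper_force: 0.0
t: 39.9
tcp_pos: [0.465, -0.1811, 0.2512]
tool_rot: [0.804, 0.594, -0.0, -0.001]
force: [-0.3, 0.4, 0.6]
finger_gap: 0.699
gripper_force: 0.0
tcp [ 0.4656 -0.1814  0.2521] closing yaw -17.08
nose [295, 186, 51, 45, 2174] [ 0.4651 -0.1815] [0.0364 0.0409] 73.6 z 0.0606
nose [231, 262, 28, 28, 628] [ 0.3852 -0.2189] [0.0231 0.0233] 89.5 z 0.0627
nose [238, 326, 136, 40, 2797] [ 0.4125 -0.3017] [0.0216 0.1276] 82.2 z 0.0586
nose [224, 392, 22, 59, 462] [ 0.3177 -0.3663] [0.0736 0.012 ] 83.4 z 0.0549
nose [0, 400, 22, 54, 570] [ 0.1029 -0.3054] [0.0582 0.0174] 65.3 z 0.0595
seat [0.4119 0.1823] [0.04   0.0354] 0.4 ztop 0.0907
seat [0.4101 0.2291] [0.0401 0.0367] 2.7 ztop 0.0898
```

```bash
python3 -m crank '[{"dp":[0,0,-0.9],"angular":[0,0,0.4]},{"dp":[0,0,-0.95],"angular":[0,0,0]},{"dp":[0,0,-0.95],"angular":[0,0,0]},{"dp":[0,0,-0.95],"angular":[0,0,0]},{"dp":[0,0,-0.95],"angular":[0,0,0]},{"dp":[0,0,-0.95],"angular":[0,0,0]},{"dp":[0,0,-0.96],"angular":[0,0,0]},{"dp":[0,0,0],"angular":[0,0,0]}]' 0.3; python3 -m crank '[{"dp":[0,0,0],"angular":[0,0,0]},{"dp":[0,0,0],"angular":[0,0,0]},{"dp":[0,0,0],"angular":[0,0,0]},{"dp":[0,0,0],"angular":[0,0,0]},{"dp":[0,0,0],"angular":[0,0,0]}]' 1 50
python3 -m crank '[{"dp":[0,0,0.5],"angular":[0,0,0]},{"dp":[0,0,0.9],"angular":[0,0,0]},{"dp":[0,0,1],"angular":[0,0,0]},{"dp":[0,0,1],"angular":[0,0,0]},{"dp":[0,0,1],"angular":[0,0,0]},{"dp":[0,0,1],"angular":[0,0,0]},{"dp":[0,0,1],"angular":[0,0,0]},{"dp":[0,0,1],"angular":[0,0,0]},{"dp":[0,0,1],"angular":[0,0,0]},{"dp":[0,0,1],"angular":[0,0,0]},{"dp":[0,0,0.2],"angular":[0,0,0]},{"dp":[0,0,0],"angular":[0,0,0]}]'
```

```text
t: 40.8
tcp_pos: [0.4645, -0.1808, 0.0514]
tool_rot: [0.802, 0.597, -0.001, -0.002]
force: [0.0, 0.3, 0.3]
finger_gap: 0.701
gripper_force: 0.0
t: 41.3
tcp_pos: [0.4661, -0.1818, 0.0547]
tool_rot: [0.802, 0.597, 0.001, 0.002]
force: [0.1, 0.5, 7.3]
finger_gap: 0.453
gripper_force: 51.7
t: 42.5
tcp_pos: [0.4649, -0.181, 0.3417]
tool_rot: [0.802, 0.597, 0.0, 0.001]
force: [-0.2, -0.3, -2.1]
finger_gap: 0.46
gripper_force: 51.0
```

```bash
python3 -m crank '[{"dp":[-0.145,0.959,0],"angular":[0,0,1.76]},{"dp":[-0.145,0.959,0],"angular":[0,0,1.76]},{"dp":[-0.145,0.959,0],"angular":[0,0,1.76]},{"dp":[-0.145,0.959,0],"angular":[0,0,1.76]},{"dp":[-0.145,0.959,0],"angular":[0,0,1.76]},{"dp":[-0.145,0.959,0],"angular":[0,0,1.76]},{"dp":[-0.145,0.959,0],"angular":[0,0,1.76]},{"dp":[-0.145,0.959,0],"angular":[0,0,1.76]},{"dp":[-0.145,0.959,0],"angular":[0,0,1.76]},{"dp":[-0.145,0.959,0],"angular":[0,0,1.76]},{"dp":[-0.145,0.959,0],"angular":[0,0,1.76]},{"dp":[0,0,0],"angular":[0,0,0]},{"dp":[0,0,0],"angular":[0,0,0]},{"dp":[0,0,-0.98],"angular":[0,0,0]},{"dp":[0,0,-0.98],"angular":[0,0,0]},{"dp":[0,0,-0.98],"angular":[0,0,0]},{"dp":[0,0,-0.98],"angular":[0,0,0]},{"dp":[0,0,0],"angular":[0,0,0]},{"dp":[0,0,0],"angular":[0,0,0]}]';python3 rail.py
```

```text
t: 44.4
tcp_pos: [0.4171, 0.1345, 0.223]
tool_rot: [0.691, 0.723, -0.001, -0.001]
force: [0.5, 0.4, -1.1]
finger_gap: 0.454
gripper_force: 51.0
tcp [0.4171 0.1345 0.223 ] closing yaw 2.59
[ 296    5   51   46 2302] ((0.41115155816078186, 0.2656669020652771), (0.035046450793743134, 0.028659861534833908), 2.6504127979278564) 0.040267965216363916
[298 114  47  15 703] ((0.41439104080200195, 0.2035045027732849), (0.034465182572603226, 0.010064785368740559), 2.6687278747558594) 0.04031972970473058
[ 299  189   44   60 2604] ((0.4176062047481537, 0.1279679238796234), (0.034929852932691574, 0.04981399327516556), 3.2677338123321533) 0.0403804429902897
```

View pics/wr.png

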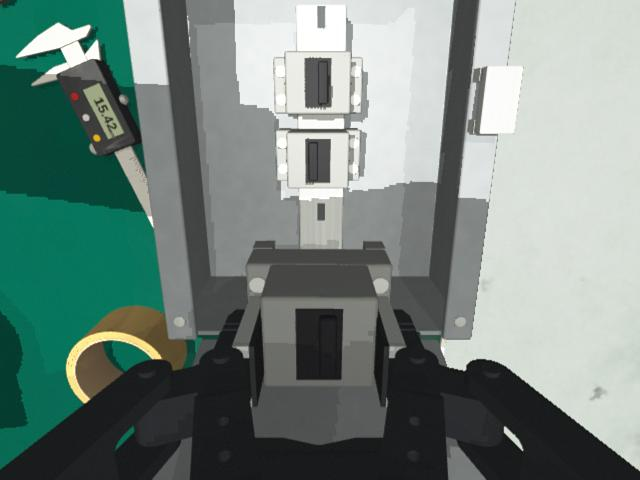

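The two placed modules sit astride the rail at (318, 83) and (318, 160), square to it. The third is lined up with the free part of the rail.

```bash
python3 -m crank '[{"dp":[0,0.03,-0.97],"angular":[0,0,0.1]},{"dp":[0,0,-0.97],"angular":[0,0,0]},{"dp":[0,0,-0.97],"angular":[0,0,0]},{"dp":[0,0,-0.97],"angular":[0,0,0]},{"dp":[0,0,0],"angular":[0,0,0]},{"dp":[0,0,0],"angular":[0,0,0]},{"dp":[0,0,0],"angular":[0,0,0]}]';python3 rail.py
```

```text
t: 45.15
tcp_pos: [0.4188, 0.1363, 0.1088]
tool_rot: [0.69, 0.724, 0.002, 0.001]
force: [-0.8, 0.2, -1.5]
finger_gap: 0.457
gripper_force: 51.2
tcp [0.4188 0.1363 0.1088] closing yaw 2.77
[277   0  81   8 646] ((0.4115278124809265, 0.2570618689060211), (0.03472522646188736, 0.0034886435605585575), 2.6089301109313965) 0.04025005604315747
[ 250  124  126   21 1643] ((0.41196590662002563, 0.2026679962873459), (0.05953586474061012, 0.009315521456301212), 2.9818508625030518) 0.04034997455983763
```

```bash
python3 -m crank '[{"dp":[-0.03,0,-0.25],"angular":[0,0,0]},{"dp":[0,0,-0.25],"angular":[0,0,0]},{"dp":[0,0,-0.2],"angular":[0,0,0]},{"dp":[0,0,-0.15],"angular":[0,0,0]},{"dp":[0,0,0],"angular":[0,0,0]},{"dp":[0,0,0],"angular":[0,0,0]}]'
```

```text
t: 45.8
tcp_pos: [0.4161, 0.1363, 0.0841]
tool_rot: [0.69, 0.724, 0.001, 0.001]
force: [-5.2, -0.5, 33.4]
finger_gap: 0.456
gripper_force: 56.6
```

```bash
python3 -m crank '[{"dp":[0,0,0.07],"angular":[0,0,0]},{"dp":[0,0,0],"angular":[0,0,0]}]' ; python3 -m crank '[{"dp":[0,0,0],"angular":[0,0,0]},{"dp":[0,0,0],"angular":[0,0,0]},{"dp":[0,0,0],"angular":[0,0,0]},{"dp":[0,0,0.4],"angular":[0,0,0]},{"dp":[0,0,0.9],"angular":[0,0,0]},{"dp":[0,0,1],"angular":[0,0,0]},{"dp":[0,0,1],"angular":[0,0,0]},{"dp":[0,0,1],"angular":[0,0,0]},{"dp":[0,0,1],"angular":[0,0,0]},{"dp":[0,0,1],"angular":[0,0,0]},{"dp":[0,0,1],"angular":[0,0,0]},{"dp":[0,0,1],"angular":[0,0,0]},{"dp":[0,-1,0],"angular":[0,0,0]},{"dp":[0,-1,0],"angular":[0,0,0]},{"dp":[0,-1,0],"angular":[0,0,0]},{"dp":[0,-1,0],"angular":[0,0,0]},{"dp":[0,-1,0],"angular":[0,0,0]},{"dp":[0,-1,0],"angular":[0,0,0]},{"dp":[0,-1,0],"angular":[0,0,0]},{"dp":[0,-1,0],"angular":[0,0,0]}]' 0.3
python3 -m crank '[{"dp":[0,-1,0],"angular":[0,0,0]},{"dp":[0,-1,0],"angular":[0,0,0]},{"dp":[0,-1,0],"angular":[0,0,0]},{"dp":[0,-1,0],"angular":[0,0,0]},{"dp":[0,0,0],"angular":[0,0,0]}]'
python3 seat.py
python3 - <<'E'
from h import *
d=snap('top');W=cloud(d);Z=W[...,2];cv2.imwrite('pics/tf.png',cv2.resize(d['image'][160:310,130:330],None,fx=4,fy=4))
# leaf angles via tall points
for nm,k in(('R',(W[...,1]<.075)&(W[...,1]>-.05)),('L',(W[...,1]>.31)&(W[...,1]<.43))):
    m=k&(Z>.13)&(Z<.33)&(abs(W[...,0]-.41)<.09);p=W[m];print(nm,m.sum(),p[:,2].max() if len(p) else None, [ (round(z,2),p[(abs(p[:,2]-z)<.006)][:,1].round(3).min(),p[(abs(p[:,2]-z)<.006)][:,1].round(3).max()) for z in np.arange(.14,.28,.02) if (abs(p[:,2]-z)<.006).any()])
d=snap('scene');cv2.imwrite('pics/sf.png',d['image'])
E
```

```text
t: 46.0
tcp_pos: [0.4165, 0.1363, 0.0841]
tool_rot: [0.69, 0.724, 0.0, 0.0]
force: [-1.5, 0.7, 13.1]
finger_gap: 0.458
gripper_force: 54.2
t: 48.0
tcp_pos: [0.4158, -0.1048, 0.3321]
tool_rot: [0.69, 0.724, -0.0, -0.001]
force: [-0.2, 0.3, 0.6]
finger_gap: 0.702
gripper_force: 0.0
t: 48.5
tcp_pos: [0.4165, -0.2272, 0.332]
tool_rot: [0.691, 0.723, -0.0, 0.0]
force: [-0.2, 0.6, -1.2]
finger_gap: 0.698
gripper_force: 0.0
seat [0.412  0.1821] [0.0402 0.0356] 1.0 ztop 0.09
seat [0.4141 0.1377] [0.0353 0.0402] 89.9 ztop 0.09
seat [0.4103 0.2289] [0.0406 0.0364] 3.8 ztop 0.0896
R 1842 0.2635576506615349 [(np.float64(0.14), np.float64(0.049), np.float64(0.06)), (np.float64(0.16), np.float64(0.047), np.float64(0.055)), (np.float64(0.18), np.float64(0.042), np.float64(0.05)), (np.float64(0.2), np.float64(-0.022), np.float64(0.046)), (np.float64(0.22), np.float64(-0.007), np.float64(0.042)), (np.float64(0.24), np.float64(0.01), np.float64(0.037)), (np.float64(0.26), np.float64(0.004), np.float64(0.016))]
L 1763 0.23929464907499587 [(np.float64(0.14), np.float64(0.325), np.float64(0.336)), (np.float64(0.16), np.float64(0.327), np.float64(0.34)), (np.float64(0.18), np.float64(0.334), np.float64(0.403)), (np.float64(0.2), np.float64(0.339), np.float64(0.368)), (np.float64(0.22), np.float64(0.342), np.float64(0.364)), (np.float64(0.24), np.float64(0.347), np.float64(0.354))]
```

View pics/tf.png

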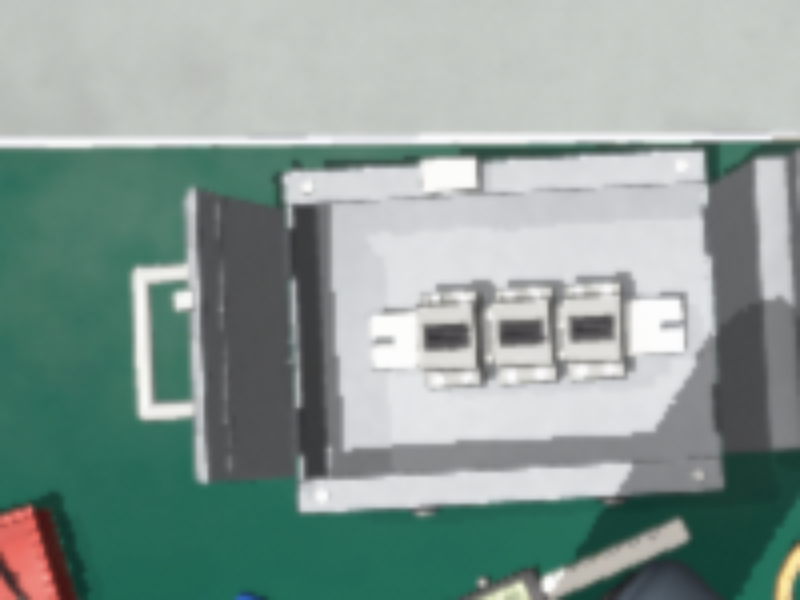

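All three modules sit at top height 0.090, astride the rail and square to it, at (445, 337), (521, 335) and (593, 328). Both leaves lean about 13° past vertical and nothing is left on the bench. Handing in.

```bash
python3 -c "
from station import order
print(order.sign_off())"
```

```text
the job is handed in; nothing more can be done
None
```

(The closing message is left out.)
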